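Return the watered planters to their cup stands

ROBOT

A 7-joint arm with a two-finger parallel gripper is mounted at the origin on the work surface. World frame = base frame: x ahead of the robot, y to its left, z up, the work surface at z = 0. Lengths are in m, angles in rad, forces in N, time in s.
With the tool pointing down it reaches from about 0.425 to 0.875 m from the base axis. Payload 8.4 kg.
Tool frame: the origin (TCP) lies at the very end of the fingers, on their centre line; the grasp point (between the pads) lies grasp_offset behind it (grasp_offset is the distance from the TCP to the grasp point, in m); z points along the fingers, y is the line along which they close (so a half turn about z gives the same grasp; the last joint's range is limited). The gripper opens to 85 mm and grips with 20 to 120 N. Pads are 22 mm wide; open, the fingers measure 114 mm over their backs; the gripper's body (76 mm by 85 mm) begins 54 mm behind the grasp point. The pads swing forward as they close: fully open they stand 13 mm farther back than shut.
Start: joints at [-0.099, 0.333, 0.04, 1.465, -0.013, 1.343, -0.059], TCP at [0.65, -0, 0.231] pointing down, gripper open.
Joint ranges: [-2.58, 2.58], [-0.38, 2.09], [-1.3, 1.39], [0.25, 2.4], [-1.5, 4.64], [0.08, 2.09], [-2.65, 2.65]. Speed limits (rad/s): [2.22, 2.22, 2.79, 2.79, 3.14, 3.14, 3.14].

INTERFACE

Orientations are given as a rotation vector (axis times angle).
In Python, from workcell import * gives the robot as it stands.
- The arm moves only by the tool step_arm, never from a script. Its argument "moves" is a list of rows, each an object with "delta_rot": the turn, a rotation vector about the tool's x, y, z in rad, a list of three; "linear": the shift along the tool's x, y, z in m, a list of three; "gripper": the gripper command: -1 is shut, 1 is fully open, values between are in proportion. In form: [{"delta_rot": [rx, ry, rz], "linear": [dx, dy, dz], "gripper": gripper}, ...]. A call has 1 to 8 rows; each row is the pose to reach, as a shift and turn from the pose commanded when the call began, along the tool's axes at that moment; what a row does not reach only later rows make up. A row lasts 1/8 s, in which the tool goes at most 62.5 mm and 10.7 degrees, less where a joint would pass 70% of its speed; a pose out of reach is approached as far as the arm can. A call with a gripper value outside its range is refused whole. The fingers move at their own pace and stop on an object; "force" is the grip in N (left out, the last holds). Time passes only in rows, so rows that repeat a pose let the fingers close. It gives the time, the measured TCP pose, the force, the opening and the grip force at its end, in the units of the state.
- sense(): the state, without advancing time (a new reading comes with each control period).
- capture(name): name is "scene" or "side" or "wrist"; returns (picture, depth): 480x640x3 uint8, red, green, blue; 480x640 float32, m along the optical axis (not along the pixel's ray), 0 where there is no reading.
- get_calibration(name): a dict with "camera_matrix" (3x3 intrinsics, pixels), "camera_from_world" (4x4, takes a point from world to camera coordinates). Camera axes: x right, y down, z forward; pixel columns grow to the right and rows downward; lengths in m; the calibration is good to about 2 mm. A picture is of the moment at which its call begins: read the wrist's pose just before it. get_calibration takes no time and is no camera call; for the wrist camera it gives the pose at the moment of the call.
- hand_in(): hands the job in; it is judged then, once.
Trained networks look in the newest picture that a camera, given by its name, has taken for a name from the list of things; names that differ only in an ending like _2 or _b are one class to them, and where a whole thing is asked for, a point or a joint stands for the part that bears it (a point fixed in the world has none). Each returns a list of dicts, best first, with "conf" (0 to 1); they miss things now and then, are a little off and sometimes report something else, mostly with a low value. They report only what shows in the picture. A call takes as long as a camera call. They do not tell look-alikes from the thing itself.
- regions_of(camera, target): "mask" (480x640 bool, what is visible of it) and "box" ([left, top, width, height] in pixels, round what is visible of it).
The state is a dict: "time_s": time; "q": joint angles; "qvel": joint speeds; "joint_torque": joint torques, N m; "eef_pos": TCP position; "tcp_rot": TCP orientation; "force": force on the tool from outside, world axes, zero at the start; "wrist_torque": the same for the moment, N m; "opening": opening from 0.0 (shut) to 1.0 (fully open); "finger_force": force on a finger pad.
Only numpy, scipy, OpenCV 4.12 (cv2) and the standard library are available. Lean on these libraries where they do the work, as an engineer would, in place of code of your own. Each camera call takes 0.05 s, during which the arm holds its last target. There are 200 camera calls.

TASK

The two round-bottomed concrete planters have drained on the black tray. Put each back in the turned wooden stand whose cup fits it, the larger one (the domed cactus) in the wide low stand and the smaller one (the leafy rosette) in the slim tall stand, lowered in without dropping or knocking it over, so that both sit upright and fully home. Leave the flat-bottomed white pot and the candlestick where they are.

Things in the scene. Friction and masses are not known exactly. Their poses are not given: they have to be found in the camera images.
- cactus_mid (a point): Larger planter: grey concrete pot 66 mm high with a green domed cactus 42 mm across, 90 mm high in all. Point on its axis, 33 mm above its underside; z up. Convex outside: flat foot 30 mm across, 52 across at height 18, 62 across at 30, then a straight cylinder up to the rim, to grip. About 0.28 kg (varies). Starts upright on the tray.
- succulent_mid (a point): Smaller planter: grey concrete pot 56 mm high with a rosette of thin pale green leaves, 76 mm high in all. Point on its axis, 28 mm above its underside; z up. Convex outside: flat foot 22 mm across, 38 across at height 13, 47 across at 25, then a straight cylinder up to the rim, to grip. About 0.15 kg (varies). Starts upright on the tray.
- wide_stand_seat (a point): Wide low stand of pale turned wood, for the larger (cactus) planter. Point: centre of the cup's flat floor, 45 mm above the desk; z up. Cup 35 mm across at the floor, widening as a cone to 60 at the rim, 20 deep; outside 69 across at the rim; base disc 76 across. Fixed. The planter's foot rests on the floor with 2 mm play; let in off centre it slides down the wall to the middle.
- slim_stand_seat (a point): Slim tall stand of pale turned wood, for the smaller (succulent) planter. Point: centre of the cup's flat floor, 65 mm above the desk; z up. Cup 27 mm across at the floor, widening as a cone to 47 at the rim, 16 deep; outside 56 across at the rim; base disc 60 across. Fixed. The planter's foot rests on the floor with 2 mm play; let in off centre it slides down the wall to the middle.
- tray: Black metal drip tray, 150 mm (its x) by 330 mm (its y), lip 12 mm high, floor 4 mm thick; origin at the centre of its underside, on the desk; fixed. Both planters and the white pot stand on it in a row along its y, 105 mm apart within a few mm, in any order: a grip with the fingers apart along its x is clear.
- flatpot_mid (a point): Bystander, to be left alone: white glazed flat-bottomed pot, 56 mm across and 52 mm high, with a leafy rosette (74 mm in all), in the row on the tray. Point 26 mm above its underside, on its axis.
- candle_mid (a point): Bystander, to be left alone: brass candlestick with a short candle, base 60 mm across, 89 mm high, on the desk beyond the stands. Point 45 mm above its underside, on its axis.
Not all that is in view belongs to the job. Leave any blue look-alike of the part that bears succulent_mid alone.

How it is judged:
At the end, for the whole second after the job is handed in: Cactus planter in the wide low stand, succulent planter in the slim tall stand: each on its cup floor (height within 3 mm), within 6 mm of the cup centre, upright within 0.1 rad, released, at rest; flat-bottomed pot and candlestick within 30 mm of their starts (horizontal distance between cactus_mid and wide_stand_seat below 0.006 m and z of cactus_mid in the frame of wide_stand_seat between 0.03 and 0.036 m and angle between each of cactus_mid, succulent_mid's own z axis and vertical below 0.1 rad and linear speed of each of cactus, succulent below 0.02 m/s and horizontal distance between succulent_mid and slim_stand_seat below 0.006 m and z of succulent_mid in the frame of slim_stand_seat between 0.025 and 0.031 m and distance of each of flatpot_mid, candle_mid from where it was at the start of the episode below 0.03 m); the robot touches nothing.
It fails at once if the cactus planter is dropped, thrown or knocked over: it moves faster than 0.6 m/s (a fall of about 2 cm) while the fingers do not touch it (linear speed of cactus above 0.6 m/s and contact force between the fingers and cactus below 0.02 N).
It fails at once if the succulent planter is dropped, thrown or knocked over: it moves faster than 0.6 m/s (a fall of about 2 cm) while the fingers do not touch it (linear speed of succulent above 0.6 m/s and contact force between the fingers and succulent below 0.02 N).
It fails at once if the flat-bottomed pot is moved by more than 30 mm (distance of flatpot_mid from where it was at the start of the episode above 0.03 m).
It fails at once if the candlestick is moved by more than 30 mm (distance of candle_mid from where it was at the start of the episode above 0.03 m).
It also fails if it takes over 54 s, if anything falls off the work surface, if the arm or the gripper's body presses on something with over 40 N, if the wrist force passes 120 N, or if a joint passes its speed limit or range.

## Working session

There is one attempt and no reset: what is moved stays moved. The work goes in short steps, Python scripts to look and compute and a tool call to move; the robot and the scene stay as the last step left them, time stands still between calls to the robot, and variables do not carry over. Pictures are saved under pics/ and viewed, at most 10 in all, crops included, and the job is handed in when it is done.

Besides the shell and the picture viewer there is one more tool, called after "Call:" by a JSON object that holds its "api" and its "payload", one argument or row to a line. step_arm: Moves the arm, as the interface text tells. Its arguments: {"type":"object","properties":{"moves":{"type":"array"},"force":{"type":"number"}},"required":["moves"]}

```bash
mkdir -p pics
cat > h.py <<'E'
from workcell import *
import numpy as np, cv2
def save(n,im): cv2.imwrite(f'pics/{n}.png',im[:,:,::-1])
def cloud(cam,depth,mask=None):
    c=get_calibration(cam);K=np.array(c['camera_matrix']);T=np.linalg.inv(np.array(c['camera_from_world']))
    m=depth>0
    if mask is not None: m&=mask
    v,u=np.nonzero(m);z=depth[v,u]
    p=np.c_[(u-K[0,2])*z/K[0,0],(v-K[1,2])*z/K[1,1],z]
    return p@T[:3,:3].T+T[:3,3]
E
python3 - <<'E'
from h import *
s=sense();print({k:np.round(s[k],3) for k in('eef_pos','tcp_rot','opening','force')})
try: print(grasp_offset)
except Exception as e: print(e)
ims=[]
for cam in('scene','side'):
    im,d=capture(cam);ims.append(im);save(cam+'0',im)
    for t in('cactus_mid','succulent_mid','wide_stand_seat','slim_stand_seat','flatpot_mid','candle_mid','tray'):
        try:r=regions_of(cam,t)
        except Exception as e: print(t,e);continue
        for x in r[:2]:
            p=cloud(cam,d,x['mask'])
            if len(p): print(cam,t,round(x['conf'],2),x['box'],len(p),np.percentile(p,[2,50,98],axis=0).round(3).tolist())
E
```

```text
{'eef_pos': array([ 0.65, -0.  ,  0.23]), 'tcp_rot': array([-2.221e+00, -2.221e+00,  2.000e-03]), 'opening': np.float64(0.996), 'force': array([-0.678,  0.541, -1.003])}
0.0187
scene cactus_mid 0.92 [414.7, 158.1, 25.3, 33.0] 782 [[0.477, 0.286, 0.01], [0.514, 0.302, 0.067], [0.534, 0.339, 0.093]]
scene succulent_mid 0.54 [391.8, 186.9, 12.4, 16.4] 206 [[0.498, 0.199, 0.054], [0.517, 0.211, 0.069], [0.531, 0.229, 0.08]]
scene wide_stand_seat 0.65 [243.6, 271.8, 43.8, 50.2] 1575 [[0.515, -0.183, 0.003], [0.549, -0.151, 0.044], [0.58, -0.118, 0.065]]
scene slim_stand_seat 0.69 [148.2, 352.8, 49.5, 49.1] 1545 [[0.566, -0.379, 0.005], [0.594, -0.353, 0.063], [0.617, -0.328, 0.081]]
scene slim_stand_seat 0.38 [279.3, 387.4, 37.7, 42.0] 1066 [[0.73, -0.233, 0.002], [0.761, -0.21, 0.009], [0.781, -0.181, 0.09]]
scene flatpot_mid 0.81 [348.5, 209.1, 28.7, 36.7] 707 [[0.493, 0.084, 0.004], [0.539, 0.1, 0.052], [0.556, 0.125, 0.079]]
scene candle_mid 0.95 [276.8, 387.6, 39.9, 40.9] 1082 [[0.729, -0.233, 0.0], [0.761, -0.21, 0.009], [0.782, -0.181, 0.09]]
scene tray 0.62 [319.5, 160.5, 145.0, 1
[... 499 characters left out ...]
] 1136 [[0.509, -0.18, 0.004], [0.539, -0.145, 0.027], [0.574, -0.114, 0.066]]
side wide_stand_seat 0.42 [175.4, 311.3, 44.5, 51.9] 1742 [[0.471, 0.29, 0.024], [0.486, 0.323, 0.069], [0.518, 0.346, 0.094]]
side slim_stand_seat 0.78 [416.5, 161.8, 22.8, 38.1] 682 [[0.562, -0.388, 0.001], [0.585, -0.346, 0.039], [0.618, -0.325, 0.082]]
side flatpot_mid 0.82 [277.3, 254.9, 33.3, 41.8] 1086 [[0.501, 0.086, 0.005], [0.516, 0.119, 0.053], [0.551, 0.137, 0.079]]
side candle_mid 0.88 [326.8, 159.6, 23.1, 39.1] 489 [[0.725, -0.233, 0.001], [0.747, -0.2, 0.02], [0.784, -0.178, 0.09]]
side tray 0.72 [145.0, 264.5, 201.4, 145.2] 10008 [[0.422, 0.053, 0.002], [0.485, 0.247, 0.005], [0.589, 0.377, 0.013]]
```

```bash
ls; python3 -c "
import workcell;print([n for n in dir(workcell) if not n.startswith('__')])"
```

```text
h.py
pics
['Unreachable', 'capture', 'get_calibration', 'grasp_offset', 'hand_in', 'regions_of', 'sense']
```

View pics/scene0.png

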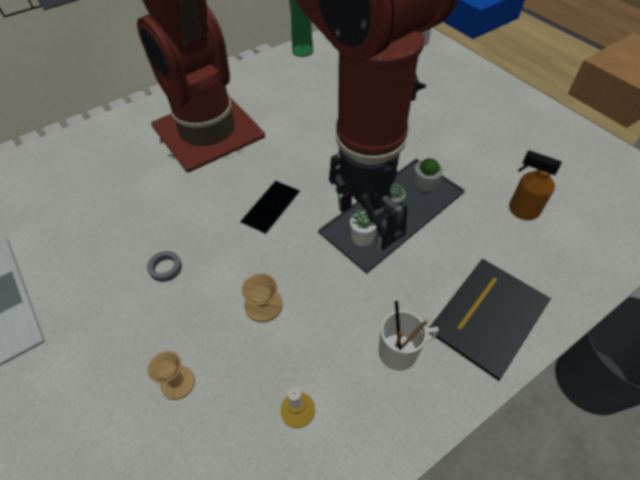

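View pics/side0.png

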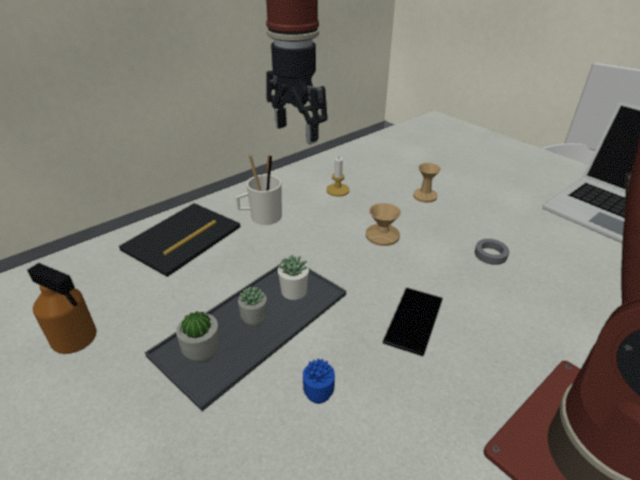

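The scene view shows the cactus at (428,172), the succulent at (396,192), the white pot at (363,226), the stands at (262,297) and (170,375), and the candlestick at (297,405). In the side view the cactus is at (198,335), the succulent at (252,305) and the blue look-alike at (319,380). Next I fit circles to get the axes.

```bash
cat >> h.py <<'E'
from scipy.optimize import least_squares
def fit(p,zlo,zhi,r):
    q=p[(p[:,2]>zlo)&(p[:,2]<zhi)][:,:2]
    f=lambda c:np.hypot(*(q-c).T)-r
    s=least_squares(f,q.mean(0)+[0.01,0],loss='soft_l1',f_scale=.002)
    return s.x,len(q),np.median(abs(f(s.x)))
def near(p,xy,r): return p[np.hypot(*(p[:,:2]-xy).T)<r]
E
python3 - <<'E'
from h import *
spec={'cactus':((.503,.318),.05,.036,.066,.031),'succ':((.508,.214),.045,.031,.056,.0235),'flat':((.527,.108),.05,.025,.05,.028)}
for cam in('side','scene'):
    im,d=capture(cam);P=cloud(cam,d)
    for n,(xy,R,a,b,r) in spec.items():
        p=near(P,xy,R);
        try:c,k,e=fit(p,a+.004,b+.002,r);print(cam,n,c.round(4),k,round(e,4))
        except Exception as ex:print(n,ex)
    for n,xy,z,r in(('wide',(.547,-.148),.066,.0345),('slim',(.592,-.354),.082,.028)):
        p=near(P,xy,.05);q=p[p[:,2]>z-.006][:,:2].astype(np.float32)
        (c,R)=cv2.minEnclosingCircle(q);print(cam,n,np.round(c,4),round(R,4),len(q),'ztop',np.percentile(p[:,2],98).round(4))
        b=p[(p[:,2]>.004)&(p[:,2]<.02)];print('  base',cv2.minEnclosingCircle(b[:,:2].astype(np.float32)))
    p=near(P,(.52,.21),.25);p=p[(p[:,2]>.008)&(p[:,2]<.0145)];print('tray',cv2.minAreaRect(p[:,:2].astype(np.float32)))
E
```

```text
side cactus [0.5031 0.3157] 652 0.0006
side succ [0.5084 0.212 ] 326 0.0007
side flat [0.5296 0.1093] 273 0.0009
side wide [ 0.5444 -0.1487] 0.0357 205 ztop 0.0661
  base ((0.5433231592178345, -0.14858022332191467), 0.039138250052928925)
side slim [ 0.5892 -0.3536] 0.0282 131 ztop 0.0819
  base ((0.5949839949607849, -0.3582400679588318), 0.03984474018216133)
tray ((0.5324622988700867, 0.21679559350013733), (0.472216933965683, 0.3322902023792267), 8.3807954788208)
scene cactus [0.5029 0.3177] 313 0.001
scene succ [0.5443 0.2207] 41 0.005
scene flat [0.561  0.0793] 174 0.0066
scene wide [ 0.544  -0.1492] 0.0348 283 ztop 0.065
  base ((0.5493720173835754, -0.15113304555416107), 0.039577845484018326)
scene slim [ 0.5896 -0.3541] 0.0281 326 ztop 0.0807
  base ((0.5899327993392944, -0.3534756004810333), 0.030291641131043434)
tray ((0.5356194376945496, 0.21730169653892517), (0.46680670976638794, 0.3338027894496918), 8.347705841064453)
```

Call:
{"api": "step_arm", "payload": {
  "moves": [
    {"delta_rot":[0,0,-0.146],"linear":[0.05,-0.034,0.02],"gripper":1},
    {"delta_rot":[0,0,-0.146],"linear":[0.1,-0.067,0.04],"gripper":1},
    {"delta_rot":[0,0,-0.146],"linear":[0.15,-0.1,0.06],"gripper":1},
    {"delta_rot":[0,0,-0.146],"linear":[0.2,-0.134,0.09],"gripper":1},
    {"delta_rot":[0,0,-0.146],"linear":[0.212,-0.142,0.095],"gripper":1},
    {"delta_rot":[0,0,-0.146],"linear":[0.212,-0.142,0.095],"gripper":1},
    {"delta_rot":[0,0,-0.146],"linear":[0.212,-0.142,0.095],"gripper":1}
  ]
}}

```text
time_s: 1.78
eef_pos: [0.5091, 0.2109, 0.1369]
tcp_rot: [2.055, 2.375, 0.001]
force: [0.3, 0.3, 0.7]
opening: 1.001
finger_force: 0.0
```

Run:
```python
from h import *
s=sense();print(s['eef_pos'],s['tcp_rot'],s['time_s'])
im,d=capture('wrist');save('w1',im);P=cloud('wrist',d)
for n,xy,R,a,b,r in(('succ',(.508,.212),.04,.034,.0605,.0235),('cactus',(.503,.3165),.05,.036,.071,.031)):
    try:print(n,fit(near(P,xy,R),a,b,r))
    except Exception as e:print(n,e)
```

```text
[0.5091104  0.21085733 0.13692911] [2.05461826e+00 2.37536159e+00 9.39413458e-04] 1.775
succ (array([0.50813775, 0.21156969]), 2190, np.float64(0.001746973563684624))
cactus (array([0.50246049, 0.31943986]), 5418, np.float64(0.00432627751811992))
```

View pics/w1.png

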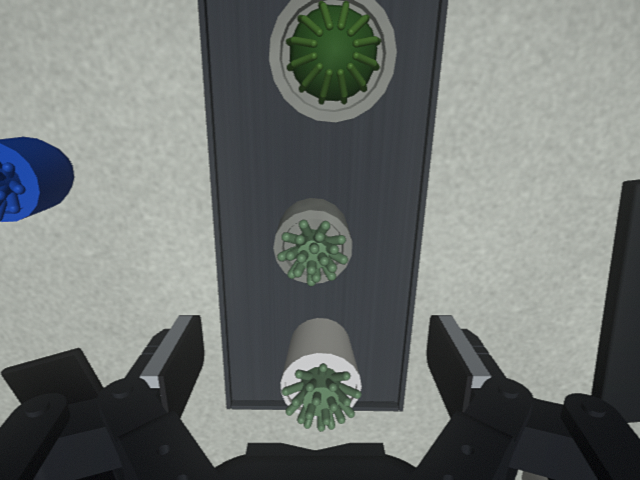

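The wrist view shows the succulent at (314,248), the cactus at (333,55) and the white pot at (320,390). The fingers stand across the tray. The wrist depth fit matches the side camera's.

Call:
{"api": "step_arm", "payload": {
  "moves": [
    {"delta_rot":[0,0,0],"linear":[0,0,0.04],"gripper":1},
    {"delta_rot":[0,0,0],"linear":[0,0,0.08],"gripper":1},
    {"delta_rot":[0,0,0],"linear":[0,0,0.11],"gripper":1},
    {"delta_rot":[0,0,0],"linear":[0,0,0.11],"gripper":1},
    {"delta_rot":[0,0,0],"linear":[0,0,0.11],"gripper":0},
    {"delta_rot":[0,0,0],"linear":[0,0,0.11],"gripper":-0.2},
    {"delta_rot":[0,0,0],"linear":[0,0,0.11],"gripper":-1},
    {"delta_rot":[0,0,0],"linear":[0,0,0.11],"gripper":-1}
  ],
  "force": 25
}}

```text
time_s: 2.82
eef_pos: [0.5091, 0.2124, 0.028]
tcp_rot: [2.053, 2.377, 0.004]
force: [-1.0, -1.1, 7.2]
opening: 0.538
finger_force: 26.4
```

Call:
{"api": "step_arm", "payload": {
  "moves": [
    {"delta_rot":[0,0,0],"linear":[0,0,0],"gripper":-1},
    {"delta_rot":[0,0,0],"linear":[0,0,0],"gripper":-1},
    {"delta_rot":[0,0,0],"linear":[0,0,0],"gripper":-1}
  ]
}}

```text
time_s: 3.2
eef_pos: [0.5091, 0.2123, 0.0279]
tcp_rot: [2.053, 2.376, 0.003]
force: [-1.4, -0.1, 6.6]
opening: 0.542
finger_force: 26.4
```

Call:
{"api": "step_arm", "payload": {
  "moves": [
    {"delta_rot":[0,0,0],"linear":[0,0,-0.015],"gripper":-1},
    {"delta_rot":[0,0,0],"linear":[0,0,-0.05],"gripper":-1},
    {"delta_rot":[0,0,0],"linear":[0,0,-0.09],"gripper":-1},
    {"delta_rot":[0,0,0],"linear":[0,0,-0.13],"gripper":-1},
    {"delta_rot":[0,0,0],"linear":[0,0,-0.13],"gripper":-1}
  ],
  "force": 30
}}

```text
time_s: 3.82
eef_pos: [0.5098, 0.213, 0.1609]
tcp_rot: [2.052, 2.375, 0.01]
force: [0.3, 0.8, -1.1]
opening: 0.538
finger_force: 31.5
```

Run:
```python
from h import *
s=sense();print(s['eef_pos'],s['force'],s['opening'],s['finger_force'])
im,d=capture('side');save('s2',im[150:400,120:440]);P=cloud('side',d)
p=near(P,s['eef_pos'][:2],.035);p=p[(p[:,2]>.1)&(p[:,2]<.165)];print(len(p),p[:,2].min() if len(p) else 0)
h=cv2.resize(im[150:400,120:440],None,fx=2,fy=2);save('s2',h)
```

```text
[0.50984101 0.21297611 0.1608577 ] [ 0.33762254  0.76846678 -1.14038375] 0.5379601592482821 31.470090821385384
165 0.13736434654937546
```

View pics/s2.png

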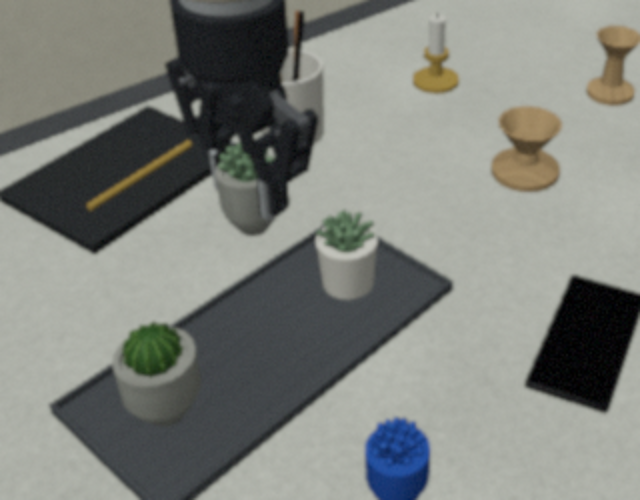

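The crop shows the succulent held upright at (245,180). Its foot measures 0.137 m high, as expected. Now I carry it to the slim stand.

Call:
{"api": "step_arm", "payload": {
  "moves": [
    {"delta_rot":[0,0,0],"linear":[-0.025,0,0],"gripper":-1},
    {"delta_rot":[0,0,0],"linear":[-0.07,0,0],"gripper":-1},
    {"delta_rot":[0,0,0],"linear":[-0.12,0,0],"gripper":-1},
    {"delta_rot":[0,0,0],"linear":[-0.17,0,0],"gripper":-1},
    {"delta_rot":[0,0,0],"linear":[-0.22,-0.001,0],"gripper":-1},
    {"delta_rot":[0,0,0],"linear":[-0.27,-0.001,0],"gripper":-1},
    {"delta_rot":[0,0,0],"linear":[-0.32,-0.001,0],"gripper":-1},
    {"delta_rot":[0,0,0],"linear":[-0.37,-0.001,0],"gripper":-1}
  ]
}}

```text
time_s: 4.88
eef_pos: [0.5601, -0.1556, 0.1554]
tcp_rot: [-2.052, -2.377, 0.001]
force: [0.8, 0.9, -1.1]
opening: 0.537
finger_force: 31.4
```

Call:
{"api": "step_arm", "payload": {
  "moves": [
    {"delta_rot":[0,0,0],"linear":[-0.05,0,0],"gripper":-1},
    {"delta_rot":[0,0,0],"linear":[-0.1,0,0],"gripper":-1},
    {"delta_rot":[0,0,0],"linear":[-0.145,0,0],"gripper":-1},
    {"delta_rot":[0,0,0],"linear":[-0.18,-0.001,0],"gripper":-1},
    {"delta_rot":[0,0,0],"linear":[-0.202,-0.001,0],"gripper":-1},
    {"delta_rot":[0,0,0],"linear":[-0.202,-0.001,0],"gripper":-1},
    {"delta_rot":[0,0,0],"linear":[-0.202,-0.001,0],"gripper":-1},
    {"delta_rot":[0,0,0],"linear":[-0.202,-0.001,0],"gripper":-1}
  ]
}}

```text
time_s: 5.88
eef_pos: [0.5894, -0.3528, 0.1561]
tcp_rot: [-2.051, -2.379, -0.001]
force: [0.2, 0.8, -0.6]
opening: 0.538
finger_force: 31.4
```

```bash
cat >> h.py <<'E'
def held(cam,zoff,a,b,r):
    s=sense();im,d=capture(cam);e=s['eef_pos'];P=near(cloud(cam,d),e[:2],.05)
    z=e[2]+zoff
    print(cam,'tcp',e.round(4),'fit',fit(P,z+a,z+b,r),'zmin above stand',[np.percentile(near(P,e[:2],.03)[:,2],k).round(3) for k in(50,98)])
    return im,P
E
python3 - <<'E'
from h import *
s=sense();print(s['eef_pos'],s['tcp_rot'])
for cam in('scene','side'):
    im,P=held(cam,-.024,.0,.062,.0235); p=P[(P[:,2]>.1)]
    q=P[P[:,2]<.1];q=q[q[:,2]>.076][:,:2].astype(np.float32);print(cam,'stand',cv2.minEnclosingCircle(q),len(q))
    save('p_'+cam,cv2.resize(im[130:450,80:480],None,fx=2,fy=1.8))
    for zz in np.arange(.13,.19,.01):
        k=p[(p[:,2]>zz)&(p[:,2]<zz+.01)]
        if len(k): print(round(zz,2),len(k),k.min(0).round(3),k.max(0).round(3))
E
```

```text
[ 0.58940821 -0.35277326  0.15609326] [-2.05120190e+00 -2.37851686e+00 -7.14759155e-04]
scene tcp [ 0.5894 -0.3528  0.1561] fit (array([ 0.58997293, -0.35200331]), 272, np.float64(0.0012901913634287554)) zmin above stand [np.float64(0.074), np.float64(0.564)]
scene stand ((0.5901336669921875, -0.35342851281166077), 0.028066890314221382) 244
0.14 1 [ 0.599 -0.335  0.146] [ 0.599 -0.335  0.146]
0.15 21 [ 0.592 -0.372  0.152] [ 0.62  -0.328  0.16 ]
0.16 60 [ 0.587 -0.373  0.16 ] [ 0.626 -0.328  0.17 ]
0.17 61 [ 0.584 -0.373  0.17 ] [ 0.627 -0.329  0.18 ]
0.18 129 [ 0.572 -0.374  0.18 ] [ 0.608 -0.328  0.19 ]
side tcp [ 0.5895 -0.3529  0.1562] fit (array([ 0.58952707, -0.3536219 ]), 591, np.float64(0.0027180405716370655)) zmin above stand [np.float64(0.183), np.float64(0.332)]
side stand ((0.5881741046905518, -0.3539246618747711), 0.030457058921456337) 130
0.13 15 [ 0.576 -0.35   0.132] [ 0.595 -0.339  0.14 ]
0.14 45 [ 0.569 -0.355  0.14 ] [ 0.604 -0.332  0.15 ]
0.15 61 [ 0.561 -0.358  0.15 ] [ 0.607 -0.328  0.16 ]
0.16 113 [ 0.553 -0.366  0.16 ] [ 0.623 -0.326  0.17 ]
0.17 134 [ 0.553 -0.365  0.17 ] [ 0.626 -0.327  0.18 ]
0.18 174 [ 0.553 -0.368  0.18 ] [ 0.627 -0.327  0.19 ]
```

View pics/p_scene.png

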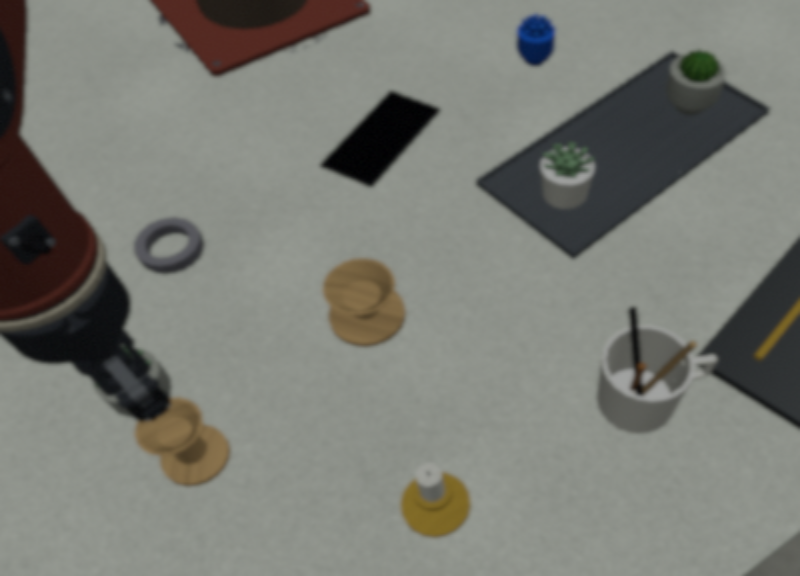

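The view shows the gripper above the slim stand at (170,425), with the wide stand at (362,300) untouched. The held pot is within about 2 mm of the cup axis. Now I lower it.

Call:
{"api": "step_arm", "payload": {
  "moves": [
    {"delta_rot":[0,0,0],"linear":[-0.002,0,0.02],"gripper":-1},
    {"delta_rot":[0,0,0],"linear":[-0.002,0,0.04],"gripper":-1},
    {"delta_rot":[0,0,0],"linear":[-0.002,0,0.05],"gripper":-1},
    {"delta_rot":[0,0,0],"linear":[-0.002,0,0.057],"gripper":-1},
    {"delta_rot":[0,0,0],"linear":[-0.002,0,0.061],"gripper":-1},
    {"delta_rot":[0,0,0],"linear":[-0.002,0,0.064],"gripper":-1},
    {"delta_rot":[0,0,0],"linear":[-0.002,0,0.064],"gripper":-1}
  ]
}}

```text
time_s: 6.85
eef_pos: [0.5896, -0.3562, 0.0924]
tcp_rot: [2.053, 2.377, 0.0]
force: [-0.1, 0.2, -1.6]
opening: 0.538
finger_force: 31.4
```

Call:
{"api": "step_arm", "payload": {
  "moves": [
    {"delta_rot":[0,0,0],"linear":[0,0,0.001],"gripper":-1},
    {"delta_rot":[0,0,0],"linear":[0,0,0.002],"gripper":-1},
    {"delta_rot":[0,0,0],"linear":[0,0,0.002],"gripper":-1}
  ]
}}

```text
time_s: 7.22
eef_pos: [0.5895, -0.3562, 0.0903]
tcp_rot: [-2.054, -2.377, 0.0]
force: [-0.0, -0.4, -1.0]
opening: 0.54
finger_force: 31.4
```

Call:
{"api": "step_arm", "payload": {
  "moves": [
    {"delta_rot":[0,0,0],"linear":[0,0,0.001],"gripper":-1},
    {"delta_rot":[0,0,0],"linear":[0,0,0.002],"gripper":-1},
    {"delta_rot":[0,0,0],"linear":[0,0,0.002],"gripper":-1}
  ]
}}

```text
time_s: 7.6
eef_pos: [0.5896, -0.3563, 0.0891]
tcp_rot: [2.053, 2.377, 0.0]
force: [-2.2, 1.0, 4.7]
opening: 0.539
finger_force: 32.0
```

Call:
{"api": "step_arm", "payload": {
  "moves": [
    {"delta_rot":[0,0,0],"linear":[0,0,0],"gripper":0.2},
    {"delta_rot":[0,0,0],"linear":[0,0,0],"gripper":0.4},
    {"delta_rot":[0,0,0],"linear":[0,0,0],"gripper":0.6},
    {"delta_rot":[0,0,0],"linear":[0,0,0],"gripper":0.8},
    {"delta_rot":[0,0,0],"linear":[0,0,-0.01],"gripper":0.8},
    {"delta_rot":[0,0,0],"linear":[0,0,-0.04],"gripper":0.8},
    {"delta_rot":[0,0,0],"linear":[0,0,-0.08],"gripper":0.8},
    {"delta_rot":[0,0,0],"linear":[0,0,-0.11],"gripper":1}
  ]
}}

```text
time_s: 8.6
eef_pos: [0.5899, -0.3565, 0.2011]
tcp_rot: [2.052, 2.376, 0.001]
force: [0.9, 0.4, -0.1]
opening: 1.0
finger_force: 0.0
```

Run:
```python
from h import *
s=sense();print(s['eef_pos'],s['tcp_rot'])
for cam in('scene','side'):
    im,d=capture(cam);P=near(cloud(cam,d),(.59,-.354),.05);P=P[P[:,2]<.15]
    try:print(cam,fit(P,.098,.121,.0235),[ (round(z,2),len(P[(P[:,2]>z)&(P[:,2]<z+.005)])) for z in np.arange(.1,.15,.005)])
    except Exception as e:print(e)
    if cam=='side': a=cv2.resize(im[120:220,360:500],(560,400)); save('r1',a)
```

```text
[ 0.58985481 -0.35650234  0.20106896] [2.05232919e+00 2.37589494e+00 6.91051526e-04]
scene (array([ 0.62365678, -0.34954997]), 420, np.float64(0.007206858609145016)) [(np.float64(0.1), 39), (np.float64(0.11), 56), (np.float64(0.11), 54), (np.float64(0.12), 188), (np.float64(0.12), 119), (np.float64(0.13), 87), (np.float64(0.13), 82), (np.float64(0.14), 41), (np.float64(0.14), 0), (np.float64(0.15), 0)]
side (array([ 0.58998436, -0.35672454]), 202, np.float64(0.0011237113761467469)) [(np.float64(0.1), 38), (np.float64(0.11), 35), (np.float64(0.11), 39), (np.float64(0.12), 62), (np.float64(0.12), 57), (np.float64(0.13), 40), (np.float64(0.13), 41), (np.float64(0.14), 39), (np.float64(0.14), 12), (np.float64(0.15), 0)]
```

View pics/r1.png

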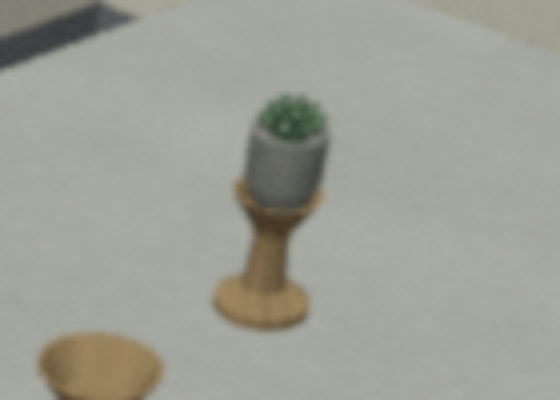

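The crop shows the succulent standing in the slim stand at (288,155), parallel to the stand's axis. Its top is at about 0.141 m, which means it is home. Next is the cactus.

Call:
{"api": "step_arm", "payload": {
  "moves": [
    {"delta_rot":[0,0,0],"linear":[0.04,0.001,0],"gripper":1},
    {"delta_rot":[0,0,0],"linear":[0.1,0.002,0],"gripper":1},
    {"delta_rot":[0,0,0],"linear":[0.16,0.003,0],"gripper":1},
    {"delta_rot":[0,0,0],"linear":[0.22,0.004,0],"gripper":1},
    {"delta_rot":[0,0,0],"linear":[0.28,0.005,0],"gripper":1},
    {"delta_rot":[0,0,0],"linear":[0.34,0.006,0],"gripper":1},
    {"delta_rot":[0,0,0],"linear":[0.4,0.007,0],"gripper":1},
    {"delta_rot":[0,0,0],"linear":[0.46,0.008,0],"gripper":1}
  ]
}}

```text
time_s: 9.7
eef_pos: [0.5299, 0.1018, 0.1985]
tcp_rot: [2.054, 2.377, 0.0]
force: [0.4, -0.6, -0.1]
opening: 0.999
finger_force: 0.0
```

Call:
{"api": "step_arm", "payload": {
  "moves": [
    {"delta_rot":[0,0,0],"linear":[0.06,0.001,0.01],"gripper":1},
    {"delta_rot":[0,0,0],"linear":[0.12,0.002,0.02],"gripper":1},
    {"delta_rot":[0,0,0],"linear":[0.17,0.003,0.03],"gripper":1},
    {"delta_rot":[0,0,0],"linear":[0.205,0.0035,0.04],"gripper":1},
    {"delta_rot":[0,0,0],"linear":[0.2185,0.0035,0.05],"gripper":1},
    {"delta_rot":[0,0,0],"linear":[0.2185,0.0035,0.05],"gripper":1},
    {"delta_rot":[0,0,0],"linear":[0.2185,0.0035,0.05],"gripper":1}
  ]
}}

```text
time_s: 10.58
eef_pos: [0.5031, 0.3149, 0.1486]
tcp_rot: [2.056, 2.375, -0.0]
force: [1.0, -0.1, -0.4]
opening: 1.0
finger_force: 0.0
```

Run:
```python
from h import *
s=sense();print(s['eef_pos'],s['tcp_rot'])
im,d=capture('wrist');P=near(cloud('wrist',d),(.503,.3165),.05)
q=P[(P[:,2]>.0665)&(P[:,2]<.0735)];(c,r)=cv2.minEnclosingCircle(q[:,:2].astype(np.float32));print('rim',c,r,len(q))
q=P[P[:,2]>.08];print('dome',np.median(q,0),q[:,2].max())
im,d=capture('side');Q=cloud('side',d);print('side',fit(near(Q,(.503,.3165),.05),.04,.068,.031))
p=near(Q,(.59,-.354),.04);r=p[(p[:,2]>.117)&(p[:,2]<.125)];print('succ rim',cv2.minEnclosingCircle(r[:,:2].astype(np.float32)),len(r))
```

```text
[0.5030802  0.31487641 0.14859913] [ 2.05565716e+00  2.37459425e+00 -3.76217379e-04]
rim (0.5021212100982666, 0.31684935092926025) 0.03143730014562607 3068
dome [0.50168041 0.32729102 0.22160031] 0.23771187260380347
side (array([0.50305074, 0.31571183]), 645, np.float64(0.0006701671457817332))
succ rim ((0.5878456830978394, -0.35415834188461304), 0.023794466629624367) 101
```

Call:
{"api": "step_arm", "payload": {
  "moves": [
    {"delta_rot":[0,0,0],"linear":[0.0015,-0.0005,0.04],"gripper":1},
    {"delta_rot":[0,0,0],"linear":[0.0015,-0.0005,0.08],"gripper":1},
    {"delta_rot":[0,0,0],"linear":[0.0015,-0.0005,0.105],"gripper":1},
    {"delta_rot":[0,0,0],"linear":[0.0015,-0.0005,0.119],"gripper":1},
    {"delta_rot":[0,0,0],"linear":[0.0015,-0.0005,0.119],"gripper":1},
    {"delta_rot":[0,0,0],"linear":[0.0015,-0.0005,0.119],"gripper":0.5},
    {"delta_rot":[0,0,0],"linear":[0.0015,-0.0005,0.119],"gripper":0.3},
    {"delta_rot":[0,0,0],"linear":[0.0015,-0.0005,0.119],"gripper":-1}
  ],
  "force": 40
}}

```text
time_s: 11.68
eef_pos: [0.5023, 0.3187, 0.031]
tcp_rot: [2.053, 2.377, 0.004]
force: [-0.5, -1.5, 6.7]
opening: 0.713
finger_force: 43.4
```

Call:
{"api": "step_arm", "payload": {
  "moves": [
    {"delta_rot":[0,0,0],"linear":[0,0,0],"gripper":-1},
    {"delta_rot":[0,0,0],"linear":[0,0,0],"gripper":-1},
    {"delta_rot":[0,0,0],"linear":[0,0,0],"gripper":-1}
  ]
}}

```text
time_s: 12.05
eef_pos: [0.5023, 0.3187, 0.031]
tcp_rot: [2.053, 2.377, 0.003]
force: [-1.4, -1.5, 7.1]
opening: 0.711
finger_force: 43.4
```

Call:
{"api": "step_arm", "payload": {
  "moves": [
    {"delta_rot":[0,0,0],"linear":[0,0,-0.015],"gripper":-1},
    {"delta_rot":[0,0,0],"linear":[0,0,-0.05],"gripper":-1},
    {"delta_rot":[0,0,0],"linear":[0,0,-0.09],"gripper":-1},
    {"delta_rot":[0,0,0],"linear":[0,0,-0.12],"gripper":-1},
    {"delta_rot":[0,0,0],"linear":[0,0,-0.12],"gripper":-1},
    {"delta_rot":[0,0,0],"linear":[-0.025,-0.001,-0.12],"gripper":-1},
    {"delta_rot":[0,0,0],"linear":[-0.07,-0.004,-0.12],"gripper":-1},
    {"delta_rot":[0,0,0],"linear":[-0.12,-0.007,-0.12],"gripper":-1}
  ]
}}

```text
time_s: 13.05
eef_pos: [0.5111, 0.1973, 0.1481]
tcp_rot: [-2.051, -2.378, 0.002]
force: [0.7, -0.4, -3.0]
opening: 0.715
finger_force: 44.4
```

Call:
{"api": "step_arm", "payload": {
  "moves": [
    {"delta_rot":[0,0,0],"linear":[-0.05,-0.003,0],"gripper":-1},
    {"delta_rot":[0,0,0],"linear":[-0.1,-0.006,0],"gripper":-1},
    {"delta_rot":[0,0,0],"linear":[-0.15,-0.009,0],"gripper":-1},
    {"delta_rot":[0,0,0],"linear":[-0.2,-0.012,0],"gripper":-1},
    {"delta_rot":[0,0,0],"linear":[-0.25,-0.014,0],"gripper":-1},
    {"delta_rot":[0,0,0],"linear":[-0.295,-0.017,0],"gripper":-1},
    {"delta_rot":[0,0,0],"linear":[-0.327,-0.018,0],"gripper":-1},
    {"delta_rot":[0,0,0],"linear":[-0.347,-0.019,0],"gripper":-1}
  ]
}}

```text
time_s: 14.05
eef_pos: [0.5427, -0.1496, 0.1481]
tcp_rot: [-2.055, -2.374, 0.002]
force: [-1.0, -0.2, -2.6]
opening: 0.709
finger_force: 44.4
```

Call:
{"api": "step_arm", "payload": {
  "moves": [
    {"delta_rot":[0,0,0],"linear":[0,0,0],"gripper":-1},
    {"delta_rot":[0,0,0],"linear":[0,0,0],"gripper":-1},
    {"delta_rot":[0,0,0],"linear":[0,0,0],"gripper":-1}
  ]
}}

```text
time_s: 14.42
eef_pos: [0.5436, -0.1463, 0.149]
tcp_rot: [-2.051, -2.379, 0.0]
force: [-0.8, -0.6, -2.3]
opening: 0.712
finger_force: 44.4
```

Run:
```python
from h import *
s=sense();print(s['eef_pos'],s['tcp_rot'])
for cam in('scene','side'):
    im,P=held(cam,-.027,.034,.064,.031)
    p=near(P,(.544,-.147),.036)
    for zz in np.arange(.11,.18,.01):
        k=p[(p[:,2]>zz)&(p[:,2]<zz+.01)]
        if len(k): print(round(zz,2),len(k),k.min(0).round(3),k.max(0).round(3))
    if cam=='side': save('r2',cv2.resize(im[110:270,300:460],(560,560)))
```

```text
[ 0.54356708 -0.14629855  0.14902595] [-2.05097956e+00 -2.37877716e+00  2.14297117e-05]
scene tcp [ 0.5436 -0.1463  0.149 ] fit (array([ 0.58712916, -0.18089324]), 407, np.float64(0.005095021005178047)) zmin above stand [np.float64(0.551), np.float64(0.571)]
0.12 5 [ 0.558 -0.161  0.122] [ 0.564 -0.147  0.129]
0.13 4 [ 0.557 -0.17   0.131] [ 0.569 -0.152  0.14 ]
0.14 18 [ 0.559 -0.173  0.143] [ 0.574 -0.148  0.15 ]
0.15 62 [ 0.543 -0.179  0.15 ] [ 0.575 -0.151  0.16 ]
0.16 80 [ 0.542 -0.179  0.16 ] [ 0.579 -0.151  0.17 ]
0.17 82 [ 0.542 -0.179  0.17 ] [ 0.579 -0.151  0.18 ]
side tcp [ 0.5437 -0.1465  0.1492] fit (array([ 0.54300998, -0.14943114]), 571, np.float64(0.0017166429555355786)) zmin above stand [np.float64(0.182), np.float64(0.469)]
0.12 24 [ 0.527 -0.153  0.122] [ 0.552 -0.13   0.13 ]
0.13 52 [ 0.521 -0.15   0.13 ] [ 0.558 -0.124  0.14 ]
0.14 76 [ 0.516 -0.159  0.14 ] [ 0.556 -0.121  0.15 ]
0.15 111 [ 0.508 -0.151  0.15 ] [ 0.575 -0.117  0.16 ]
0.16 135 [ 0.51  -0.144  0.16 ] [ 0.576 -0.117  0.17 ]
0.17 140 [ 0.509 -0.142  0.17 ] [ 0.576 -0.117  0.18 ]
```

View pics/r2.png

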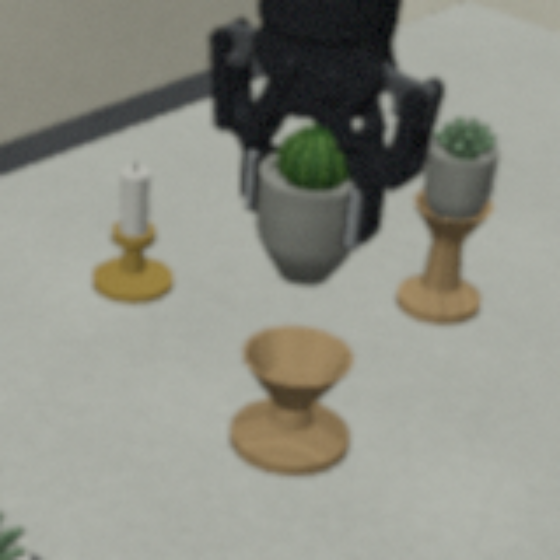

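The crop shows the cactus held upright at (305,215) over the wide cup at (297,355), with the succulent upright in its stand at (460,170). The axes agree within about 1 mm, so I lower it.

Call:
{"api": "step_arm", "payload": {
  "moves": [
    {"delta_rot":[0,0,0],"linear":[0,0,0.02],"gripper":-1},
    {"delta_rot":[0,0,0],"linear":[0,0,0.04],"gripper":-1},
    {"delta_rot":[0,0,0],"linear":[0,0,0.055],"gripper":-1},
    {"delta_rot":[0,0,0],"linear":[0,0,0.064],"gripper":-1},
    {"delta_rot":[0,0,0],"linear":[0,0,0.07],"gripper":-1},
    {"delta_rot":[0,0,0],"linear":[0,0,0.073],"gripper":-1},
    {"delta_rot":[0,0,0],"linear":[0,0,0.074],"gripper":-1},
    {"delta_rot":[0,0,0],"linear":[0,0,0.074],"gripper":-1}
  ]
}}

```text
time_s: 15.52
eef_pos: [0.5439, -0.1477, 0.0756]
tcp_rot: [2.053, 2.377, 0.0]
force: [-0.3, -0.1, -2.0]
opening: 0.716
finger_force: 44.4
```

Call:
{"api": "step_arm", "payload": {
  "moves": [
    {"delta_rot":[0,0,0],"linear":[0,0,0.001],"gripper":-1},
    {"delta_rot":[0,0,0],"linear":[0,0,0.002],"gripper":-1},
    {"delta_rot":[0,0,0],"linear":[0,0,0.002],"gripper":-1}
  ]
}}

```text
time_s: 15.9
eef_pos: [0.5436, -0.1476, 0.0732]
tcp_rot: [-2.053, -2.377, 0.0]
force: [0.1, 0.3, -1.2]
opening: 0.712
finger_force: 44.4
```

Call:
{"api": "step_arm", "payload": {
  "moves": [
    {"delta_rot":[0,0,0],"linear":[0,0,0.001],"gripper":-1},
    {"delta_rot":[0,0,0],"linear":[0,0,0.002],"gripper":-1},
    {"delta_rot":[0,0,0],"linear":[0,0,0.002],"gripper":-1}
  ]
}}

```text
time_s: 16.27
eef_pos: [0.5437, -0.1477, 0.072]
tcp_rot: [2.054, 2.377, 0.0]
force: [-2.6, 0.3, 5.4]
opening: 0.713
finger_force: 45.1
```

Contact came at the expected height. I release and withdraw.

Call:
{"api": "step_arm", "payload": {
  "moves": [
    {"delta_rot":[0,0,0],"linear":[0,0,0],"gripper":0.5},
    {"delta_rot":[0,0,0],"linear":[0,0,0],"gripper":0.7},
    {"delta_rot":[0,0,0],"linear":[0,0,0],"gripper":0.9},
    {"delta_rot":[0,0,0],"linear":[0,0,0],"gripper":1},
    {"delta_rot":[0,0,0],"linear":[0,0,-0.01],"gripper":1},
    {"delta_rot":[0,0,0],"linear":[0,0,-0.04],"gripper":1},
    {"delta_rot":[0,0,0],"linear":[0,0,-0.09],"gripper":1},
    {"delta_rot":[0,0,0],"linear":[0,0,-0.14],"gripper":1}
  ]
}}

```text
time_s: 17.27
eef_pos: [0.5434, -0.1476, 0.2135]
tcp_rot: [2.053, 2.377, 0.0]
force: [1.3, -0.6, -0.7]
opening: 0.998
finger_force: 0.0
```

Call:
{"api": "step_arm", "payload": {
  "moves": [
    {"delta_rot":[0,0,0],"linear":[0.05,0,0],"gripper":1},
    {"delta_rot":[0,0,0],"linear":[0.1,0,0],"gripper":1},
    {"delta_rot":[0,0,0],"linear":[0.15,0,0],"gripper":1},
    {"delta_rot":[0,0,0],"linear":[0.15,0,0],"gripper":1}
  ]
}}

```text
time_s: 17.77
eef_pos: [0.5215, 0.0053, 0.2123]
tcp_rot: [-2.045, -2.384, -0.003]
force: [0.0, -0.6, 0.2]
opening: 0.999
finger_force: 0.0
```

Run:
```python
from h import *
s=sense();print(s['eef_pos'],s['time_s'])
for cam in('scene','side'):
    im,d=capture(cam);Q=cloud(cam,d)
    for n,xy,z0,zr,rr in(('cactus',(.544,-.149),.045,.066,.031),('succ',(.5895,-.354),.065,.056,.0235)):
        p=near(Q,xy,.045);p=p[p[:,2]<.16]
        r=p[abs(p[:,2]-z0-zr)<.004];print(cam,n,'rim',cv2.minEnclosingCircle(r[:,:2].astype(np.float32)),len(r),'top',np.percentile(p[:,2],99.5),z0+{'cactus':.09,'succ':.076}[n])
        print('   cyl low/high',[fit(p,z0+a,z0+b,rr)[0].round(4) for a,b in((.032,.046),(.05,zr-.003))] )
    if cam=='scene':save('f1',cv2.resize(im[220:440,120:340],(560,560)))
    else:save('f2',cv2.resize(im[110:250,310:450],(560,560)))
a=cv2.imread('pics/f1.png');b=cv2.imread('pics/f2.png');cv2.imwrite('pics/f.png',cv2.resize(np.hstack([a,b]),(800,400)))
```

```text
[0.52148601 0.00527946 0.21227246] 17.775
scene cactus rim ((0.5447407960891724, -0.14977668225765228), 0.032082170248031616) 310 top 0.13543429422720502 0.135
   cyl low/high [array([ 0.5958, -0.1666]), array([ 0.5896, -0.1631])]
scene succ rim ((0.5889301300048828, -0.35509100556373596), 0.024436311796307564) 273 top 0.140180895945893 0.14100000000000001
   cyl low/high [array([ 0.63  , -0.3507]), array([ 0.619 , -0.3485])]
side cactus rim ((0.5434044599533081, -0.14757530391216278), 0.03247649967670441) 211 top 0.13595265749203528 0.135
   cyl low/high [array([ 0.5446, -0.1504]), array([ 0.545 , -0.1505])]
side succ rim ((0.5878210067749023, -0.3529326021671295), 0.02322264388203621) 97 top 0.1412909141906338 0.14100000000000001
   cyl low/high [array([ 0.5899, -0.3561]), array([ 0.5911, -0.3558])]
```

View pics/f.png

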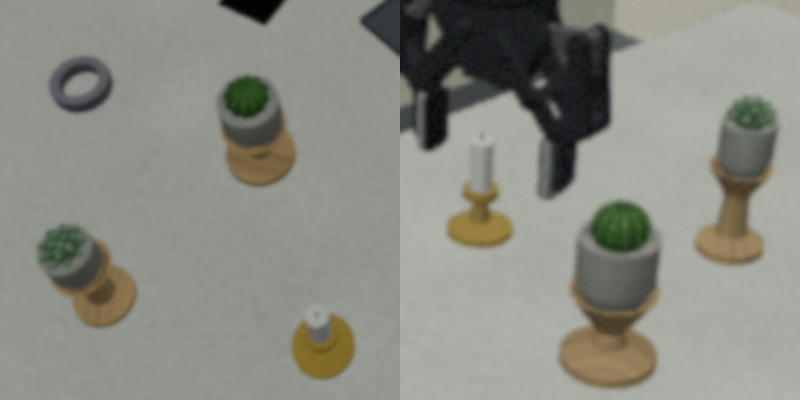

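Both planters sit upright in their cups: the cactus at (618,255) and the succulent at (748,145). Their heights and centres agree with the seated values, and the gripper is clear.

```bash
python3 -c "
from workcell import *
print(hand_in())"
```

```text
the job is handed in; nothing more can be done
None
```

Both planters are in their stands, upright and home by camera measurement (cactus in the wide low one, succulent in the slim tall one); the white pot and candlestick were not touched, and the job was handed in at about 18 s with no verdict returned.

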